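# Lids back on the mended clay pots

### The job

The clay pots on the bench have been mended and are ready to go back on the shelf. Put each of the four lids on the pot it was made for, matching shape and size, so that it sits fully home: its plug down in the mouth and its flange lying flat on the rim. Clay chips, so set the lids down without dropping them and do not shove the pots about; leave the hammer and the mug where they are.

Things in the scene. Friction and masses are not known exactly. Their poses are not given: they have to be found in the camera images.
- big_lid: Large round lid, dark red-brown clay, 90 g, knob up. Origin: centre of its underside. Plug round, 62 mm across, 10 mm deep, bevelled below; flange round, 90 mm across above it; crown 20 mm above the origin. Central knob: round, 20 mm across, straight-sided from 29 to 43 mm above the origin; its top is at 46 mm.
- small_lid: Small round lid, dark red-brown clay, 50 g, knob up. Origin: centre of its underside. Plug round, 36 mm across, 10 mm deep, bevelled below; flange round, 64 mm across above it; crown 20 mm above the origin. Central knob: round, 18 mm across, straight-sided from 29 to 43 mm above the origin; its top is at 46 mm.
- square_lid: Square lid, dark red-brown clay, 90 g, knob up. Origin: centre of its underside. Plug square, 46 x 46 mm, sides along x, y, 10 mm deep, bevelled below; flange 74 x 74 mm above it; crown 19 mm above the origin. Central knob: a square block 18 x 18 mm, sides along x and y, straight-sided from 30 to 43 mm above the origin; its top is at 46 mm.
- oblong_lid: Oblong lid, dark red-brown clay, 90 g, knob up. Origin: centre of its underside. Plug oblong, 66 mm along x and 30 mm along y, 10 mm deep, bevelled below; flange 94 mm along x and 58 mm along y above it; crown 19 mm above the origin. Central knob: a bar 34 mm along x and 16 mm along y, straight-sided from 30 to 43 mm above the origin; its top is at 46 mm.
- big_pot: Large round teapot, same clay, loose, 500 g. Origin: centre of its foot; the mouth is centred above it. Mouth round, 72 mm across, rim 76 mm up, 7 mm thick. Body 114 mm across at its widest. Spout to +x (92 mm out), handle to -x (89 mm), both below the rim. Its lid seats with the plug in the mouth (5 mm play all round), flange flat on the rim, lid origin 66 mm above this one.
- small_pot: Small round teapot, same clay, loose, 300 g. Origin: centre of its foot; the mouth is centred above it. Mouth round, 46 mm across, rim 60 mm up, 7 mm thick. Body 85 mm across at its widest. Spout to +x (72 mm out), handle to -x (70 mm), both below the rim. Its lid seats with the plug in the mouth (5 mm play all round), flange flat on the rim, lid origin 50 mm above this one.
- square_pot: Square teapot, same clay, loose, 550 g. Origin: centre of its foot; the mouth is centred above it. Mouth square, 56 x 56 mm, sides along x and y, rim 74 mm up, 7 mm thick. Body 92 x 92 mm. Spout to +x (86 mm out), handle to -x (85 mm), both below the rim. Its lid (any quarter turn) seats with the plug in the mouth (5 mm play all round), flange flat on the rim, lid origin 64 mm above this one.
- oblong_pot: Oblong tea caddy, same clay, loose, 500 g. Origin: centre of its foot; the mouth is centred above it. Mouth oblong, 76 mm along x and 40 mm along y, rim 66 mm up, 7 mm thick. Body 114 mm along x and 78 mm along y. A lug at each end, 70 mm out, below the rim; no spout. Its lid (either way round) seats with the plug in the mouth (5 mm play all round), flange flat on the rim, lid origin 56 mm above this one.
- hammer: Small hammer with a wooden handle, 200 mm long, lying on the bench beside the work, handle towards its -x. Not needed: leave it where it lies.
- mug: Dark green mug, 76 mm across and 85 mm high, handle towards its y; origin at the centre of its foot. Standing on the bench beside the work. Not needed: leave it where it stands.
There are look-alikes about, which are no part of the job. Leave any white look-alike of the oblong_lid alone.

How it is judged:
By the outcome, as a careful person would: the job done as asked, in the order asked, and still so for the second after the job is handed in, with the robot touching nothing.
It also fails if it takes over 93 s, if anything falls off the work surface, if the arm or the gripper's body presses on something with over 40 N, if the wrist force passes 120 N, or if a joint passes its speed limit or range.

### The arm

A 6-joint arm with a two-finger parallel gripper is mounted at the origin on the work surface. World frame = base frame: x ahead of the robot, y to its left, z up, the work surface at z = 0. Lengths are in m, angles in rad, forces in N, time in s.
With the tool pointing down it reaches from about 0.3 to 0.775 m from the base axis. Payload 14.6 kg.
Tool frame: the origin (TCP) lies at the very end of the fingers, on their centre line; the grasp point (between the pads) lies 19 mm behind it; z points along the fingers, y is the line along which they close (so a half turn about z gives the same grasp; the last joint's range is limited). The gripper opens to 94 mm and grips with 3 to 60 N. Pads are 16 mm wide; open, the fingers measure 119 mm over their backs; the gripper's body (75 mm by 177 mm) begins 78 mm behind the grasp point.
Start: joints at [-1.369, 0.3, 1.521, -0, 1.321, -0.067], TCP at [0.146, -0.53, 0.205] pointing down, gripper open.
Joint ranges: [-3.03, 3.03], [-0.79, 2.21], [0.23, 2.52], [-1.04, 4.18], [0, 3.07], [-2.55, 2.55]. Speed limits (rad/s): [2.22, 2.22, 2.57, 3.14, 3.14, 3.14].

### API

Orientations are given as [roll, pitch, yaw] about the fixed x, y, z axes, in that order (R = Rz(yaw) Ry(pitch) Rx(roll)).
In Python, from station import ctrl gives the robot as it stands. The module is installed in compiled form; this text tells all that it offers.
- The arm moves only by the tool play_rows, never from a script. Its argument "commands" is a list of rows, each a list of 7 numbers: the shift along the tool's x, y, z in m, then the turn, a rotation vector about the tool's x, y, z in degrees, then the closure, from -1 (fully open) to 1 (shut). A call has 1 to 20 rows; each row shifts and turns the commanded pose from where the row before left it, along the tool's axes as they then stand; what a row does not reach is not made up. A row lasts 1/12 s, in which the tool goes at most 41.7 mm and 7.16 degrees, less where a joint would pass 70% of its speed; a pose out of reach is approached as far as the arm can. A call is refused whole if a number of a shift passes 0.0417 or a number of a turn 7.16, either way. A call with a gripper value outside its range is refused whole. The fingers move at their own pace and stop on an object; "force" is the grip in N (left out, the last holds). Time passes only in rows, so rows that do not move let the fingers close. It gives the time, the measured TCP pose, the force, the opening and the grip force at its end, in the units of the state.
- ctrl.get_obs(): the state, without advancing time (a new reading comes with each control period).
- ctrl.camera(name): name is "scene" or "top"; returns the picture (420x560x3 uint8, blue, green, red); there is no depth.
- ctrl.camera_model(name): a dict with "fx", "fy", "cx", "cy" (pixels), "distortion" ([k1, k2, p1, p2, k3] as OpenCV has them; the pictures are not rectified), "rvec" (rotation vector, rad) and "tvec" (3), from world to camera coordinates, as OpenCV has them. Camera axes: x right, y down, z forward; pixel columns grow to the right and rows downward; lengths in m; the calibration is good to about 2 mm. A picture is of the moment at which its call begins. camera_model takes no time and is no camera call.
- ctrl.hand_in(): hands the job in; it is judged then, once.
The state is a dict: "time_s": time; "qpos": joint angles; "joint_vel": joint speeds; "tau": joint torques, N m; "ee_pos": TCP position; "eef_rot": TCP orientation; "force": force on the tool from outside, world axes, zero at the start; "moment": the same for the moment, N m; "grip_width": finger opening in m; "grip_force": force on a finger pad.
Only numpy, scipy, OpenCV 4.12 (cv2) and the standard library are available. Lean on these libraries where they do the work, as an engineer would, in place of code of your own. Each camera call takes 0.05 s, during which the arm holds its last target. There are 200 camera calls.

## Working session

There is one attempt and no reset: what is moved stays moved. The work goes in short steps, Python scripts to look and compute and a tool call to move; the robot and the scene stay as the last step left them, time stands still between calls to the robot, and variables do not carry over. Pictures are saved under pics/ and viewed, at most 14 in all, crops included, and the job is handed in when it is done.

Besides the shell and the picture viewer there is one more tool, called after "Request:" in YAML: its name, and indented under it one key for each argument. play_rows: Moves the arm, as the interface text tells. Its arguments: {"type":"object","properties":{"commands":{"type":"array","items":{"type":"array","items":{"type":"number"}}},"force":{"type":"number"}},"required":["commands"]}

```bash
mkdir -p pics
python3 - <<'E'
from station import ctrl
import cv2
for n in("top","scene"):
    im=ctrl.camera(n); cv2.imwrite(f"pics/{n}0.png",im)
    cv2.imwrite(f"pics/{n}0b.png",cv2.resize(im,(800,600),interpolation=cv2.INTER_CUBIC))
    print(n,ctrl.camera_model(n))
print(ctrl.get_obs())
E
```

```text
top {'fx': 491.1090986823293, 'fy': 491.1090986823293, 'cx': 284.86306903377505, 'cy': 211.26005003066106, 'distortion': array([0.0307688, 0.       , 0.       , 0.       , 0.       ]), 'rvec': array([ 2.13959702, -2.15248909,  0.12866251]), 'tvec': array([0.01403884, 0.50680274, 1.42144074])}
scene {'fx': 458.25182660514906, 'fy': 458.25182660514906, 'cx': 275.17229313146333, 'cy': 211.12322946609953, 'distortion': array([-0.02375573,  0.        ,  0.        ,  0.        ,  0.        ]), 'rvec': array([ 1.76212278,  1.45220992, -0.76897849]), 'tvec': array([-0.10841372, -0.25033168,  1.66457417])}
{'time_s': 0.1, 'qpos': array([-1.36864151e+00,  3.00380543e-01,  1.52148413e+00,  5.19512644e-05,
        1.32067348e+00, -6.65626577e-02]), 'joint_vel': array([ 0.00022574, -0.0001452 , -0.00086378, -0.00078312,  0.0005892 ,
        0.0009839 ]), 'tau': array([ 1.75032539e-03, -5.32638001e+01, -3.53281438e+01,  7.09602982e-02,
        2.34677747e-02, -6.29976080e-05]), 'ee_pos': array([ 0.14600964, -0.53004442,  0.20497701]), 'eef_rot': array([-3.14065260e+00, -1.13099346e-04,  2.68704538e-01]), 'force': array([ 0.17687361,  0.06459581, -0.37967757]), 'moment': array([0.02841143, 0.02406067, 0.01403678]), 'grip_force': 0.0, 'grip_width': 0.09401959779021632}
```

View pics/top0b.png

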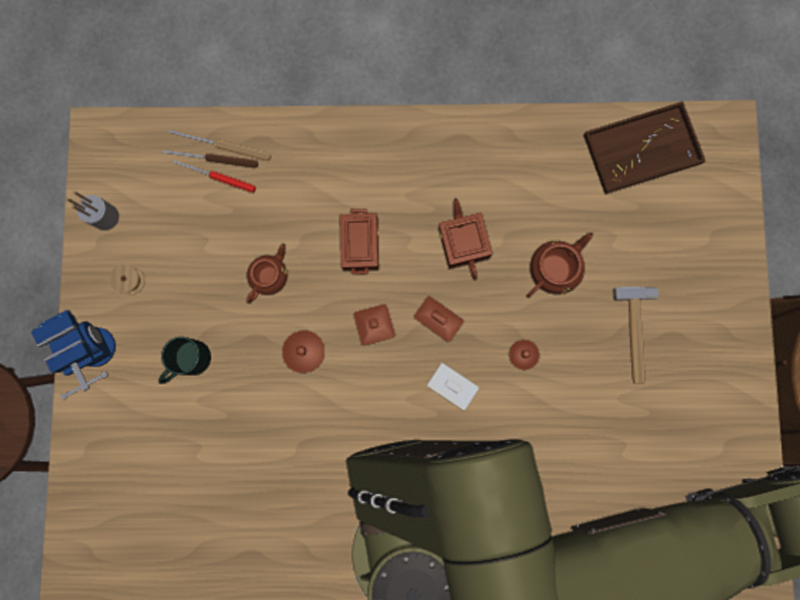

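View pics/scene0b.png

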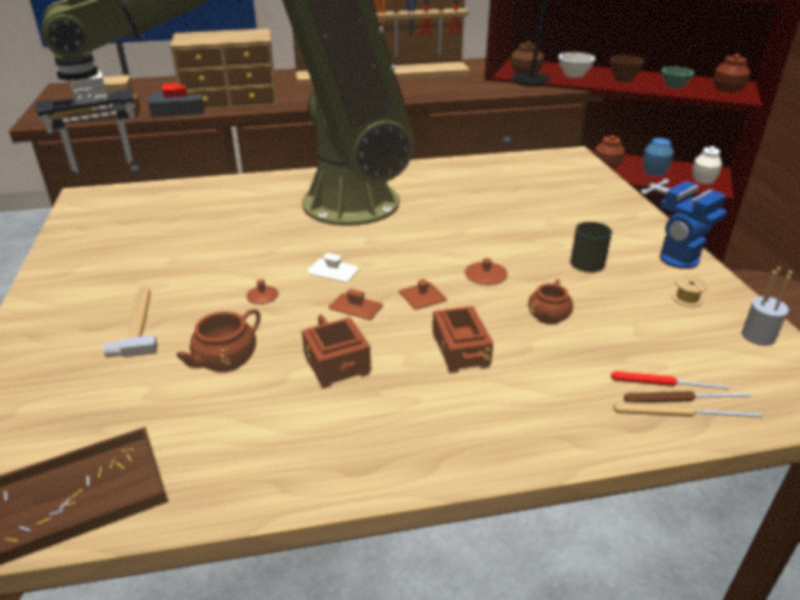

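Top view (800-wide px): the lids are big (303,351), square (374,324), oblong (438,318) and small (524,354). The white look-alike is at (453,386). The pots are small (267,274), oblong (359,241), square (466,239) and big (558,266). The red-brown oblong at (438,318) is the lid meant, since the one at (453,386) is white. Next I fit outlines at the known heights.

```bash
cat > h.py <<'E'
import numpy as np,cv2
from station import ctrl
from scipy.optimize import differential_evolution
from scipy.ndimage import map_coordinates
M={n:ctrl.camera_model(n) for n in("top","scene")}
def KD(n):
    m=M[n];return np.array([[m['fx'],0,m['cx']],[0,m['fy'],m['cy']],[0,0,1.]]),m['distortion']
def proj(P,n="top"):
    K,D=KD(n);return cv2.projectPoints(np.asarray(P,float).reshape(-1,1,3),M[n]['rvec'],M[n]['tvec'],K,D)[0].reshape(-1,2)
def unproj(u,z,n="top"):
    K,D=KD(n);p=cv2.undistortPoints(np.array([[u]],float),K,D).ravel()
    R=cv2.Rodrigues(M[n]['rvec'])[0];d=R.T@np.array([*p,1]);c=-R.T@M[n]['tvec'];return c+d*(z-c[2])/d[2]
def shape(kind,a,b,z,N=120):
    t=np.linspace(0,2*np.pi,N,endpoint=False)
    if kind=='r':p=np.c_[np.cos(t)*a/2,np.sin(t)*a/2]
    else:
        s=np.linspace(-.5,.5,N//4,endpoint=False);o=np.full_like(s,.5)
        p=np.r_[np.c_[s,o],np.c_[s,-o],np.c_[o,s],np.c_[-o,s]]*[a,b]
    return np.c_[p,np.full(len(p),z)]
def rt(p,q):
    c,s=np.cos(q[2]),np.sin(q[2]);return np.c_[q[0]+c*p[:,0]-s*p[:,1],q[1]+s*p[:,0]+c*p[:,1],p[:,2]]
# name:(px in 800 pic, [outlines (kind,a,b,z)])
O={'big_lid':((303,351),[('r',.090,.090,.013)]),'small_lid':((524,354),[('r',.064,.064,.013)]),
'square_lid':((374,324),[('q',.074,.074,.013)]),'oblong_lid':((438,318),[('q',.094,.058,.013)]),
'big_pot':((558,266),[('r',.072,.072,.076),('r',.086,.086,.076)]),'small_pot':((267,274),[('r',.046,.046,.060),('r',.060,.060,.060)]),
'square_pot':((466,239),[('q',.056,.056,.074),('q',.070,.070,.074)]),'oblong_pot':((359,241),[('q',.076,.040,.066),('q',.090,.054,.066)])}
def grad(im):
    g=0
    for c in cv2.split(cv2.GaussianBlur(im.astype(np.float32),(0,0),1.0)):
        g=g+np.hypot(cv2.Sobel(c,cv2.CV_32F,1,0),cv2.Sobel(c,cv2.CV_32F,0,1))
    return g
def fit(name,G,q0=None,w=.02):
    px,sh=O[name];P=np.vstack([shape(*s) for s in sh])
    if q0 is None:q0=unproj(np.array(px)*.7,sh[0][3])[:2]
    def f(q):
        u=proj(rt(P,q));return -map_coordinates(G,[u[:,1],u[:,0]],order=1).mean()
    ob='oblong' in name;yr=(-np.pi/2,np.pi/2) if ob else (-np.pi/4,np.pi/4)
    if sh[0][0]=='r':yr=(0,1e-6)
    r=differential_evolution(f,[(q0[0]-w,q0[0]+w),(q0[1]-w,q0[1]+w),yr],seed=0,maxiter=80,tol=1e-6)
    return r.x,-r.fun
E
python3 - <<'E'
from h import *
ims=[ctrl.camera("top") for _ in range(3)]
im=np.mean(ims,0).astype(np.uint8);G=grad(im);res={}
S=4;x0,y0=160,140
v=cv2.resize(im[y0:y0+150,x0-0:x0+270],None,fx=2.96,fy=2.96,interpolation=cv2.INTER_CUBIC)
for n in O:
    q,s=fit(n,G);res[n]=q;print(n,q.round(4),np.degrees(q[2]).round(1),round(s,1),'r',np.hypot(*q[:2]).round(3))
    sh=O[n][1]
    for k in sh:
        u=(proj(rt(shape(*k),q))-[x0,y0]+.5)*2.96
        for p in u:cv2.circle(v,tuple(int(i) for i in p),0,(255,255,0),-1)
cv2.imwrite("pics/fit.png",v);print(v.shape)
# rough others
for n,p in dict(white=(453,386),mug=(185,357),hammer=(637,335)).items():print(n,unproj(np.array(p)*.7,.03).round(3))
E
```

```text
big_lid [0.4074 0.229  0.    ] 0.0 354.2 r 0.467
small_lid [ 0.3988 -0.23    0.    ] 0.0 376.9 r 0.46
square_lid [0.4627 0.0813 0.2724] 15.6 325.6 r 0.47
oblong_lid [ 0.4742 -0.0537  0.9434] 54.1 331.4 r 0.477
big_pot [ 0.5572 -0.2767  0.    ] 0.0 265.6 r 0.622
small_pot [0.5469 0.2882 0.    ] 0.0 224.3 r 0.618
square_pot [ 0.6115 -0.0982  0.2406] 13.8 270.9 r 0.619
oblong_pot [6.155e-01 9.520e-02 1.000e-04] 0.0 213.6 r 0.623
(444, 799, 3)
white [ 0.333 -0.082  0.03 ]
mug [0.396 0.469 0.03 ]
hammer [ 0.435 -0.46   0.03 ]
```

View pics/fit.png

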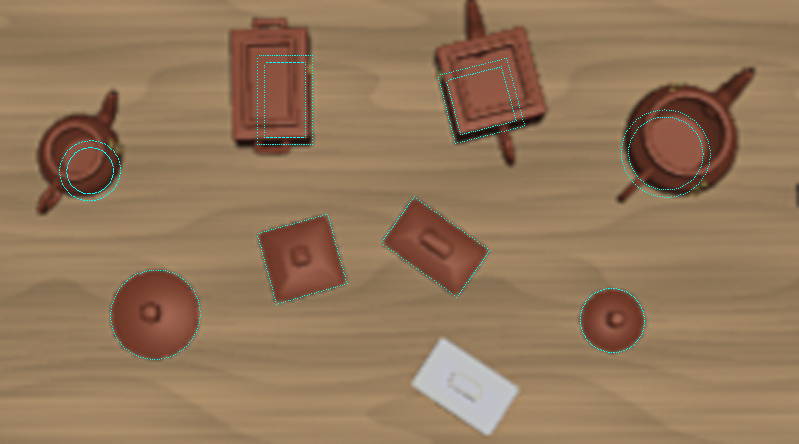

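The crop shows the lid outlines fitting well; the red oblong lid is at crop (436,245) and the white one at (465,387). The pot fits locked onto the body edges, so I refit with mouth guesses from this crop and a clipped gradient.

Run:
```python
from h import *
im=np.mean([ctrl.camera("top") for _ in range(4)],0).astype(np.uint8);G=np.minimum(grad(im),130)
g={'small_pot':(79,151),'oblong_pot':(270,84),'square_pot':(489,88),'big_pot':(682,137)}
tiles=[]
for n,c in g.items():
    px=np.array(c)/2.96+[160,140];q0=unproj(px,O[n][1][0][3])[:2]
    q,s=fit(n,G,q0,.010);print(n,q0.round(4),q.round(4),np.degrees(q[2]).round(1),round(s,1))
    u0=px.astype(int)-22;F=6.5
    def draw(t,q):
        for k in O[n][1]:
            for p in (proj(rt(shape(*k),q))-u0+.5)*F:cv2.circle(t,tuple(int(i) for i in p),1,(255,255,0),-1)
    t=cv2.resize(im[u0[1]:u0[1]+45,u0[0]:u0[0]+60],None,fx=F,fy=F,interpolation=cv2.INTER_CUBIC);
    draw(t,q);tiles.append(t)
v=np.vstack([np.hstack(tiles[:2]),np.hstack(tiles[2:])]);cv2.imwrite("pics/pots.png",v);print(v.shape)
```

```text
small_pot [0.5652 0.2981] [0.5659 0.3028 0.    ] 0.0 111.2
oblong_pot [0.6302 0.1086] [ 0.6402  0.1095 -1.5222] -87.2 100.4
square_pot [ 0.6226 -0.1075] [ 0.6244 -0.1097  0.2378] 13.6 112.0
big_pot [ 0.5718 -0.2943] [ 0.5775 -0.2996  0.    ] 0.0 122.3
(584, 780, 3)
```

View pics/pots.png

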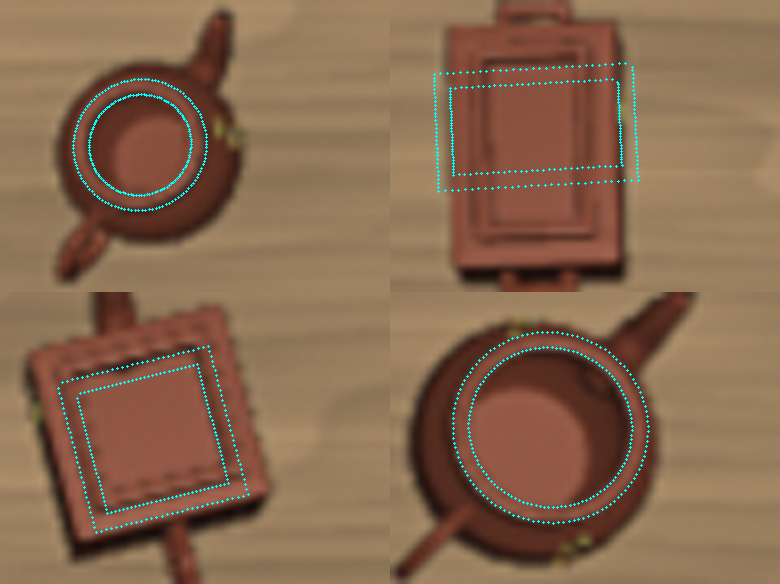

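The round pots fit well. The square and oblong fits are doubtful: the oblong took the wrong yaw. I'll fit these two jointly in both cameras with a restricted yaw and check by overlay.

```bash
cat > joint.py <<'E'
from h import *
I={n:np.mean([ctrl.camera(n) for _ in range(4)],0).astype(np.uint8) for n in("top","scene")}
G={n:np.minimum(grad(I[n]),120) for n in I}
def prep(n,i):return i
def jf(name,q0,w,yr,cams=("top","scene")):
    P=np.vstack([shape(*s) for s in O[name][1]])
    def f(q):
        t=0
        for c in cams:
            u=proj(rt(P,q),c);t-=map_coordinates(G[c],[u[:,1],u[:,0]],order=1).mean()
        return t
    r=differential_evolution(f,[(q0[0]-w,q0[0]+w),(q0[1]-w,q0[1]+w),yr],seed=0,maxiter=80,tol=1e-6);return r.x,-r.fun
R={}
for n,q0,yr in(('oblong_pot',(.632,.1086),(-.15,.15)),('square_pot',(.6226,-.1075),(.1,.4)),('small_pot',(.5659,.3028),(0,1e-6)),('big_pot',(.5775,-.2996),(0,1e-6))):
    R[n]=[jf(n,q0,.009,yr,c) for c in(("top",),("scene",),("top","scene"))]
    print(n,[(r[0].round(4).tolist(),round(r[1])) for r in R[n]])
tiles=[]
for n in('oblong_pot','square_pot'):
    for c in I:
        q=R[n][2][0];z=O[n][1][0][3];u0=proj([[q[0],q[1],z-.01]],c)[0].astype(int)-[30,22];F=6.5
        t=cv2.resize(I[c][u0[1]:u0[1]+45,u0[0]:u0[0]+60],None,fx=F,fy=F,interpolation=cv2.INTER_CUBIC)
        for k in O[n][1]:
            for p in (proj(rt(shape(*k,48),q),c)-u0+.5)*F:cv2.circle(t,tuple(int(i) for i in p),1,(255,255,0),-1)
        tiles.append(t)
cv2.imwrite("pics/joint.png",np.vstack([np.hstack(tiles[:2]),np.hstack(tiles[2:])]))
E
python3 joint.py
```

```text
oblong_pot [([0.6313, 0.1029, 0.0014], 96), ([0.6321, 0.1153, 0.0492], 115), ([0.6298, 0.1155, 0.1255], 205)]
square_pot [([0.6245, -0.1097, 0.2334], 106), ([0.6247, -0.1073, 0.2417], 117), ([0.6245, -0.1093, 0.2443], 220)]
small_pot [([0.5657, 0.3026, 0.0], 105), ([0.5569, 0.3095, 0.0], 118), ([0.5573, 0.3091, 0.0], 214)]
big_pot [([0.5775, -0.2997, 0.0], 114), ([0.5688, -0.2976, 0.0], 114), ([0.5775, -0.2996, 0.0], 225)]
```

View pics/joint.png

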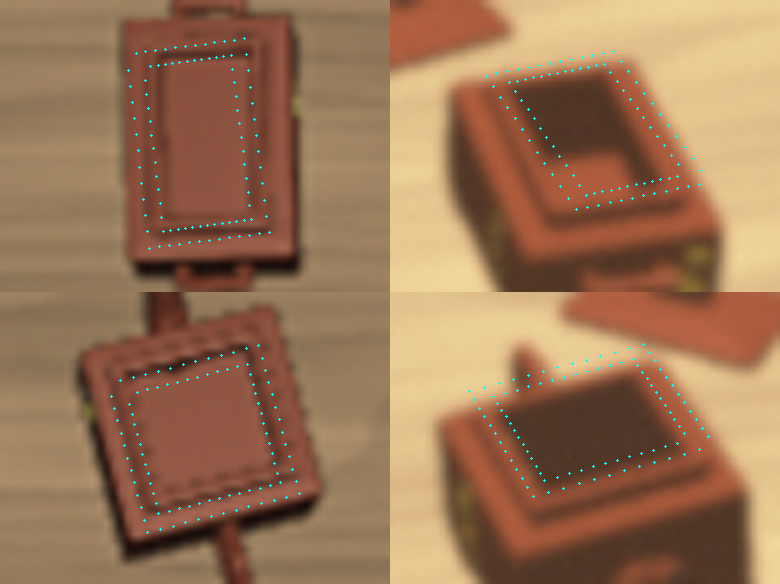

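The square and oblong mouths need a closer look later. In this picture the square mouth seems about 4 mm further in +x than the dots. The round pots and all the lids are good enough, so I start with the small round lid.

```bash
cat > go.py <<'E'
import sys,numpy as np
from station import ctrl
o=ctrl.get_obs();p=o['ee_pos'].copy();y=o['eef_rot'][2]
print('t',round(o['time_s'],2),p.round(4),'rpy',np.degrees(o['eef_rot']).round(2),'q6',o['qpos'][5].round(2),'F',o['force'].round(1),'gw',round(o['grip_width'],4),'gf',round(o['grip_force'],1))
for a in sys.argv[1:]:   # x,y,z[,yawdeg]
    a=[float(i) for i in a.split(',')]
    if len(a)>3:
        d=(a[3]-np.degrees(y));y=np.radians(a[3]);print('turn z',round(-d,2))
    D=np.array(a[:3])-p;p=np.array(a[:3]);c,s=np.cos(y),np.sin(y)
    print(a,'mm',(1000*np.array([c*D[0]+s*D[1],s*D[0]-c*D[1],-D[2]])).round(1))
E
python3 go.py .3988,-.23,.15 .3988,-.23,.023 .3988,-.23,.15 .5657,.3027,.15
```

```text
t 0.85 [ 0.1461 -0.5302  0.2055] rpy [-180.    -0.    15.4] q6 -0.07 F [ 0.6  0.3 -0.6] gw 0.0939 gf 0.0
[0.3988, -0.23, 0.15] mm [ 323.4 -222.3   55.5]
[0.3988, -0.23, 0.023] mm [  0.   0. 127.]
[0.3988, -0.23, 0.15] mm [   0.    0. -127.]
[0.5657, 0.3027, 0.15] mm [ 302.4 -469.2   -0. ]
```

Request:
play_rows:
  commands:
    - [0.012,-0.008,0.002,0,0,0,-0.15]
    - [0.0214,-0.0148,0.0037,0,0,0,-0.15]
    - [0.0214,-0.0148,0.0037,0,0,0,-0.15]
    - [0.0214,-0.0148,0.0037,0,0,0,-0.15]
    - [0.0214,-0.0148,0.0037,0,0,0,-0.15]
    - [0.0214,-0.0148,0.0037,0,0,0,-0.15]
    - [0.0214,-0.0148,0.0037,0,0,0,-0.15]
    - [0.0214,-0.0148,0.0037,0,0,0,-0.15]
    - [0.0214,-0.0148,0.0037,0,0,0,-0.15]
    - [0.0214,-0.0148,0.0037,0,0,0,-0.15]
    - [0.0214,-0.0148,0.0037,0,0,0,-0.15]
    - [0.0214,-0.0148,0.0037,0,0,0,-0.15]
    - [0.0214,-0.0148,0.0037,0,0,0,-0.15]
    - [0.0214,-0.0148,0.0037,0,0,0,-0.15]
    - [0.0214,-0.0148,0.0037,0,0,0,-0.15]
    - [0.012,-0.0072,0.0015,0,0,0,-0.15]
    - [0,0,0,0,0,0,-0.15]
    - [0,0,0,0,0,0,-0.15]
  force: 15

```text
time_s: 2.35
ee_pos: [0.399, -0.2297, 0.1501]
eef_rot: [-3.142, 0.0, 0.27]
force: [-0.4, -0.8, -0.5]
grip_width: 0.0541
grip_force: 0.0
```

```bash
python3 go.py .3988,-.23,.023
```

```text
t 2.35 [ 0.399  -0.2297  0.1501] rpy [-1.800e+02  1.000e-02  1.549e+01] q6 0.7 F [-0.4 -0.8 -0.5] gw 0.0541 gf 0.0
[0.3988, -0.23, 0.023] mm [ -0.3   0.2 127.1]
```

Request:
play_rows:
  commands:
    - [0,0,0.02,0,0,0,-0.15]
    - [0,0,0.02,0,0,0,-0.15]
    - [0,0,0.02,0,0,0,-0.15]
    - [0,0,0.02,0,0,0,-0.15]
    - [0,0,0.02,0,0,0,-0.15]
    - [0,0,0.012,0,0,0,-0.15]
    - [0,0,0.008,0,0,0,-0.15]
    - [0,0,0.005,0,0,0,-0.15]
    - [0,0,0.002,0,0,0,-0.15]
    - [0,0,0,0,0,0,0.4]
    - [0,0,0,0,0,0,0.7]
    - [0,0,0,0,0,0,1]
    - [0,0,0,0,0,0,1]
    - [0,0,0,0,0,0,1]
    - [0,0,0,0,0,0,1]
    - [0,0,0,0,0,0,1]
  force: 15

```text
time_s: 3.68
ee_pos: [0.3991, -0.2299, 0.0233]
eef_rot: [3.141, -0.0, 0.269]
force: [-1.4, 0.1, 2.2]
grip_width: 0.0173
grip_force: 15.0
```

Request:
play_rows:
  commands:
    - [0,0,-0.004,0,0,0,1]
    - [0,0,-0.01,0,0,0,1]
    - [0,0,-0.02,0,0,0,1]
    - [0,0,-0.02,0,0,0,1]
    - [0,0,-0.02,0,0,0,1]
    - [0,0,-0.02,0,0,0,1]
    - [0,0,-0.02,0,0,0,1]
    - [0.006,-0.0092,-0.013,0,0,0,1]
    - [0.0135,-0.021,0,0,0,0,1]
    - [0.0135,-0.021,0,0,0,0,1]
    - [0.0135,-0.021,0,0,0,0,1]
    - [0.0135,-0.021,0,0,0,0,1]
    - [0.0135,-0.021,0,0,0,0,1]
    - [0.0135,-0.021,0,0,0,0,1]
    - [0.0135,-0.021,0,0,0,0,1]
    - [0.0135,-0.021,0,0,0,0,1]
    - [0.0135,-0.021,0,0,0,0,1]
    - [0.0135,-0.021,0,0,0,0,1]
    - [0.0135,-0.021,0,0,0,0,1]
    - [0.0135,-0.021,0,0,0,0,1]

```text
time_s: 5.35
ee_pos: [0.4917, 0.0678, 0.1511]
eef_rot: [3.141, -0.001, 0.269]
force: [1.1, -0.5, -0.4]
grip_width: 0.0172
grip_force: 15.0
```

Request:
play_rows:
  commands:
    - [0.0135,-0.021,0,0,0,0,1]
    - [0.0135,-0.021,0,0,0,0,1]
    - [0.0135,-0.021,0,0,0,0,1]
    - [0.0135,-0.021,0,0,0,0,1]
    - [0.0135,-0.021,0,0,0,0,1]
    - [0.0135,-0.021,0,0,0,0,1]
    - [0.0135,-0.021,0,0,0,0,1]
    - [0.0135,-0.021,0,0,0,0,1]
    - [0.009,-0.014,0,0,0,0,1]
    - [0,0,0,0,0,0,1]
    - [0,0,0,0,0,0,1]
    - [0,0,0,0,0,0,1]

```text
time_s: 6.35
ee_pos: [0.5558, 0.2724, 0.1505]
eef_rot: [3.141, 0.0, 0.269]
force: [0.5, -0.1, -1.1]
grip_width: 0.0172
grip_force: 15.0
```

```bash
python3 go.py .5657,.3027,.15 .5657,.3027,.0745
python3 - <<'E'
from h import *
p=ctrl.get_obs()['ee_pos'];im=ctrl.camera("top");sc=ctrl.camera("scene");T=[]
for n,i in(("top",im),("scene",sc)):
    c=proj([[.5657,.3027,.08]],n)[0].astype(int);F=8
    t=cv2.resize(i[c[1]-40:c[1]+35,c[0]-25:c[0]+25],None,fx=F,fy=F,interpolation=cv2.INTER_CUBIC)
    for k,q in((('r',.046,.046,.06),(.5657,.3027,0)),(('r',.060,.060,.06),(.5657,.3027,0)),(('r',.064,.064,p[2]-.0233+.012),(*p[:2],0))):
        for a in (proj(rt(shape(*k,40),q),n)-c+[25,40]+.5)*F:cv2.circle(t,tuple(int(v) for v in a),1,(255,255,0),-1)
    T.append(t)
cv2.imwrite("pics/small.png",np.hstack(T))
E
```

```text
t 6.35 [0.5558 0.2724 0.1505] rpy [1.7999e+02 1.0000e-02 1.5390e+01] q6 1.7 F [ 0.5 -0.1 -1.1] gw 0.0172 gf 15.0
[0.5657, 0.3027, 0.15] mm [ 17.6 -26.6   0.5]
[0.5657, 0.3027, 0.0745] mm [ 0.   0.  75.5]
```

View pics/small.png

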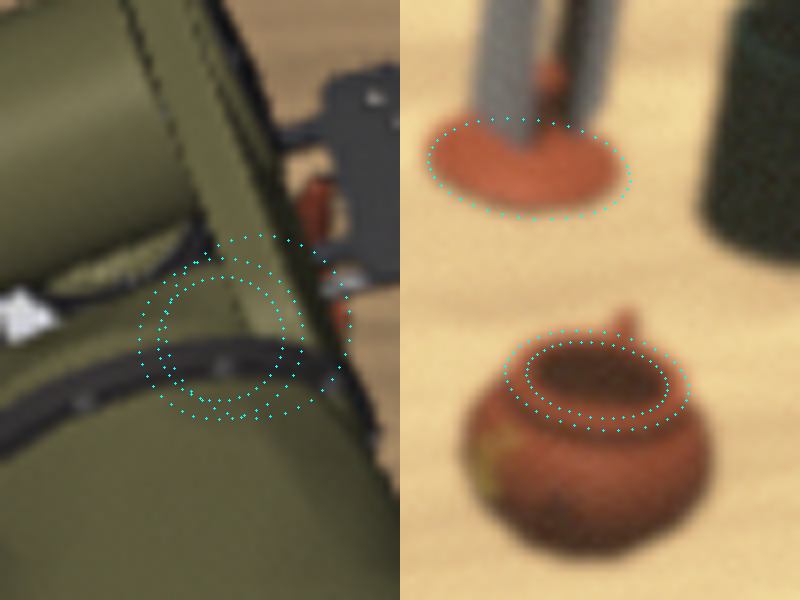

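The scene crop shows the small lid held level at (525,165). The predicted mouth ring overlays the small pot's mouth at (597,376) to about 1–2 mm. I shift over and lower slowly.

Request:
play_rows:
  commands:
    - [0.0088,-0.0133,0,0,0,0,1]
    - [0.0088,-0.0133,0,0,0,0,1]
    - [0,0,0.01,0,0,0,1]
    - [0,0,0.018,0,0,0,1]
    - [0,0,0.018,0,0,0,1]
    - [0,0,0.01,0,0,0,1]
    - [0,0,0.005,0,0,0,1]
    - [0,0,0.004,0,0,0,1]
    - [0,0,0.003,0,0,0,1]
    - [0,0,0.003,0,0,0,1]
    - [0,0,0.002,0,0,0,1]
    - [0,0,0,0,0,0,1]
    - [0,0,0,0,0,0,1]

```text
time_s: 7.53
ee_pos: [0.5661, 0.3035, 0.0774]
eef_rot: [-3.142, -0.0, 0.269]
force: [0.7, -0.8, -0.3]
grip_width: 0.0177
grip_force: 15.0
```

Request:
play_rows:
  commands:
    - [0,0,0.001,0,0,0,1]
    - [0,0,0.001,0,0,0,1]
    - [0,0,0.001,0,0,0,1]
    - [0,0,0.0005,0,0,0,1]
    - [0,0,0.0005,0,0,0,1]
    - [0,0,0,0,0,0,1]
    - [0,0,0,0,0,0,1]

```text
time_s: 8.12
ee_pos: [0.5661, 0.3034, 0.0735]
eef_rot: [-3.142, -0.001, 0.269]
force: [0.0, -0.9, 2.0]
grip_width: 0.0174
grip_force: 15.0
```

Request:
play_rows:
  commands:
    - [0,0,0.0005,0,0,0,1]
    - [0,0,0,0,0,0,0.55]
    - [0,0,0,0,0,0,0.4]
    - [0,0,0,0,0,0,0.2]
    - [0,0,0,0,0,0,-0.1]
    - [0,0,0,0,0,0,-0.15]
    - [0,0,-0.003,0,0,0,-0.15]
    - [0,0,-0.01,0,0,0,-0.15]
    - [0,0,-0.02,0,0,0,-0.15]
    - [0,0,-0.02,0,0,0,-0.15]
    - [0,0,-0.02,0,0,0,-0.15]
    - [0,0,-0.004,0,0,0,-0.15]
    - [0,0,0,0,0,0,-0.15]

```text
time_s: 9.2
ee_pos: [0.5665, 0.3037, 0.1515]
eef_rot: [-3.141, -0.003, 0.269]
force: [-0.0, 0.8, -0.2]
grip_width: 0.0541
grip_force: 0.0
```

```bash
python3 go.py .4074,.229,.15 .4074,.229,.023 .4074,.229,.15 .5775,-.2997,.15
```

```text
t 9.2 [0.5665 0.3037 0.1515] rpy [-1.7997e+02 -1.7000e-01  1.5400e+01] q6 1.74 F [-0.   0.8 -0.2] gw 0.0541 gf 0.0
[0.4074, 0.229, 0.15] mm [-173.2   29.8    1.5]
[0.4074, 0.229, 0.023] mm [  0.   0. 127.]
[0.4074, 0.229, 0.15] mm [   0.    0. -127.]
[0.5775, -0.2997, 0.15] mm [ 23.6 554.9  -0. ]
```

Request:
play_rows:
  commands:
    - [-0.0087,0.0015,0,0,0,0,-0.15]
    - [-0.0173,0.003,0,0,0,0,-0.15]
    - [-0.0173,0.003,0,0,0,0,-0.15]
    - [-0.0173,0.003,0,0,0,0,-0.15]
    - [-0.0173,0.003,0,0,0,0,-0.15]
    - [-0.0173,0.003,0,0,0,0,-0.15]
    - [-0.0173,0.003,0,0,0,0,-0.15]
    - [-0.0173,0.003,0,0,0,0,-0.15]
    - [-0.0173,0.003,0,0,0,0,-0.15]
    - [-0.0173,0.003,0,0,0,0,-0.15]
    - [-0.0087,0.0013,0.0014,0,0,0,-0.15]
    - [0,0,0,0,0,0,-0.15]
    - [0,0,0,0,0,0,-0.15]

```text
time_s: 10.28
ee_pos: [0.4072, 0.2288, 0.148]
eef_rot: [3.142, 0.0, 0.269]
force: [0.7, 0.8, 1.0]
grip_width: 0.0542
grip_force: 0.0
```

```bash
python3 go.py .4074,.229,.15
python3 - <<'E'
from h import *
im=ctrl.camera("top");sc=ctrl.camera("scene");T=[]
for n,i in(("top",im),("scene",sc)):
    c=proj([[.5657,.3027,.06]],n)[0].astype(int);F=8
    t=cv2.resize(i[c[1]-30:c[1]+35,c[0]-25:c[0]+25],None,fx=F,fy=F,interpolation=cv2.INTER_CUBIC)
    for k,q in((('r',.060,.060,.06),(.5657,.3027,0)),(('r',.064,.064,.063),(.5661,.3033,0))):
        for a in (proj(rt(shape(*k,40),q),n)-c+[25,30]+.5)*F:cv2.circle(t,tuple(int(v) for v in a),1,(255,255,0),-1)
    T.append(t)
cv2.imwrite("pics/small2.png",np.hstack(T))
E
```

```text
t 10.28 [0.4072 0.2288 0.148 ] rpy [1.80e+02 1.00e-02 1.54e+01] q6 1.74 F [0.7 0.8 1. ] gw 0.0542 gf 0.0
[0.4074, 0.229, 0.15] mm [ 0.3 -0.1 -2. ]
```

View pics/small2.png

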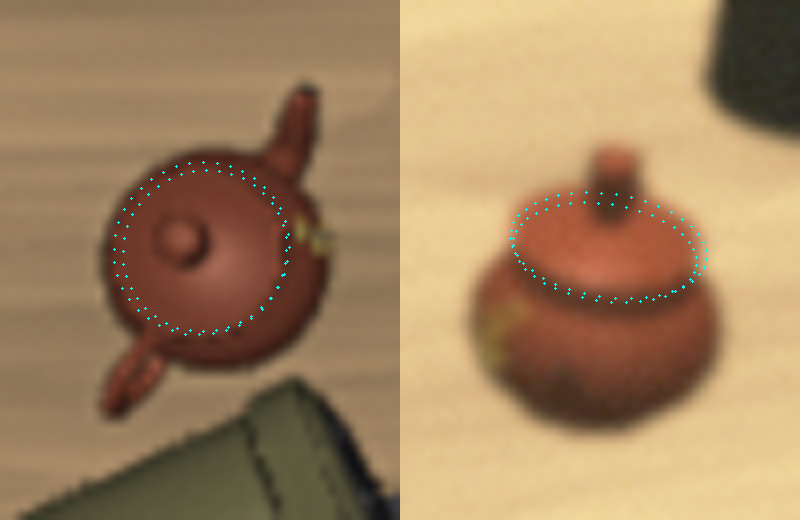

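The small lid sits flat and centred on its pot: ring at (205,248) in the top view, (608,245) in the scene view. Big lid next.

Request:
play_rows:
  commands:
    - [0,0,0.02,0,0,0,-0.15]
    - [0,0,0.02,0,0,0,-0.15]
    - [0,0,0.02,0,0,0,-0.15]
    - [0,0,0.02,0,0,0,-0.15]
    - [0,0,0.02,0,0,0,-0.15]
    - [0,0,0.012,0,0,0,-0.15]
    - [0,0,0.008,0,0,0,-0.15]
    - [0,0,0.0035,0,0,0,-0.15]
    - [0,0,0.001,0,0,0,-0.15]
    - [0,0,0,0,0,0,0.4]
    - [0,0,0,0,0,0,0.7]
    - [0,0,0,0,0,0,1]
    - [0,0,0,0,0,0,1]
    - [0,0,0,0,0,0,1]
    - [0,0,0,0,0,0,1]
    - [0,0,0,0,0,0,1]

```text
time_s: 11.72
ee_pos: [0.4071, 0.2288, 0.024]
eef_rot: [-3.142, -0.0, 0.269]
force: [-1.4, -0.5, 2.6]
grip_width: 0.0192
grip_force: 15.0
```

Request:
play_rows:
  commands:
    - [0,0,-0.004,0,0,0,1]
    - [0,0,-0.01,0,0,0,1]
    - [0,0,-0.02,0,0,0,1]
    - [0,0,-0.02,0,0,0,1]
    - [0,0,-0.02,0,0,0,1]
    - [0,0,-0.02,0,0,0,1]
    - [0,0,-0.02,0,0,0,1]
    - [0,0.01,-0.013,0,0,0,1]
    - [0.001,0.0235,0,0,0,0,1]
    - [0.001,0.0235,0,0,0,0,1]
    - [0.001,0.0235,0,0,0,0,1]
    - [0.001,0.0235,0,0,0,0,1]
    - [0.001,0.0235,0,0,0,0,1]
    - [0.001,0.0235,0,0,0,0,1]
    - [0.001,0.0235,0,0,0,0,1]
    - [0.001,0.0235,0,0,0,0,1]
    - [0.001,0.0235,0,0,0,0,1]
    - [0.001,0.0235,0,0,0,0,1]
    - [0.001,0.0235,0,0,0,0,1]
    - [0.001,0.0235,0,0,0,0,1]

```text
time_s: 13.38
ee_pos: [0.4962, -0.0508, 0.1516]
eef_rot: [3.141, -0.0, 0.269]
force: [-0.2, 0.4, -1.2]
grip_width: 0.0194
grip_force: 15.0
```

Request:
play_rows:
  commands:
    - [0.001,0.0235,0,0,0,0,1]
    - [0.001,0.0235,0,0,0,0,1]
    - [0.001,0.0235,0,0,0,0,1]
    - [0.001,0.0235,0,0,0,0,1]
    - [0.001,0.0235,0,0,0,0,1]
    - [0.001,0.0235,0,0,0,0,1]
    - [0.001,0.0235,0,0,0,0,1]
    - [0.001,0.0235,0,0,0,0,1]
    - [0.001,0.0235,0,0,0,0,1]
    - [0.001,0.0235,0,0,0,0,1]
    - [0,0.012,0,0,0,0,1]
    - [0,0,0,0,0,0,1]
    - [0,0,0,0,0,0,1]

```text
time_s: 14.47
ee_pos: [0.571, -0.285, 0.1509]
eef_rot: [-3.141, 0.0, 0.268]
force: [-1.1, 0.8, -0.5]
grip_width: 0.0195
grip_force: 15.0
```

```bash
python3 go.py .5775,-.2997,.15 .5775,-.2997,.0893
cat > ck.py <<'E'
# ck.py out x y z... : overlays rings "kind,a,b,z,x,y,yaw" in both cameras around first ring
import sys
from h import *
sh=[]
for a in sys.argv[2:]:
    f=a.split(',');v=[float(i) for i in f[1:]];sh.append(((f[0],v[0],v[1],v[2]),v[3:]))
T=[];F=7;k,q=sh[0]
for n in("top","scene"):
    i=ctrl.camera(n);c=proj([[q[0],q[1],k[3]]],n)[0].astype(int)
    t=cv2.resize(i[c[1]-42:c[1]+42,c[0]-28:c[0]+28],None,fx=F,fy=F,interpolation=cv2.INTER_CUBIC)
    for k2,q2 in sh:
        for a in (proj(rt(shape(*k2,48),q2),n)-c+[28,42]+.5)*F:cv2.circle(t,tuple(int(v) for v in a),1,(255,255,0),-1)
    T.append(t)
cv2.imwrite(sys.argv[1],np.hstack(T))
E
```

```text
t 14.47 [ 0.571  -0.285   0.1509] rpy [-1.7998e+02  1.0000e-02  1.5360e+01] q6 0.78 F [-1.1  0.8 -0.5] gw 0.0195 gf 15.0
[0.5775, -0.2997, 0.15] mm [ 2.3 15.9  0.9]
[0.5775, -0.2997, 0.0893] mm [ 0.   0.  60.7]
```

Request:
play_rows:
  commands:
    - [0.0012,0.008,0,0,0,0,1]
    - [0.0011,0.008,0,0,0,0,1]
    - [0,0,0.01,0,0,0,1]
    - [0,0,0.018,0,0,0,1]
    - [0,0,0.01,0,0,0,1]
    - [0,0,0.006,0,0,0,1]
    - [0,0,0.004,0,0,0,1]
    - [0,0,0.003,0,0,0,1]
    - [0,0,0.003,0,0,0,1]
    - [0,0,0.002,0,0,0,1]
    - [0,0,0,0,0,0,1]
    - [0,0,0,0,0,0,1]

```text
time_s: 15.47
ee_pos: [0.5779, -0.3, 0.0951]
eef_rot: [3.141, -0.0, 0.269]
force: [-1.1, 1.3, -0.3]
grip_width: 0.0194
grip_force: 15.0
```

Request:
play_rows:
  commands:
    - [0,0,0.002,0,0,0,1]
    - [0,0,0.001,0,0,0,1]
    - [0,0,0.001,0,0,0,1]
    - [0,0,0.0005,0,0,0,1]
    - [0,0,0.0005,0,0,0,1]
    - [0,0,0,0,0,0,1]
    - [0,0,0,0,0,0,1]

```text
time_s: 16.05
ee_pos: [0.5779, -0.2999, 0.09]
eef_rot: [3.141, -0.0, 0.269]
force: [-0.6, 1.0, 2.1]
grip_width: 0.019
grip_force: 15.0
```

Light contact at the expected height. Release, retract, then a clear look at the square and oblong pots.

Request:
play_rows:
  commands:
    - [0,0,0.0003,0,0,0,1]
    - [0,0,0,0,0,0,0.55]
    - [0,0,0,0,0,0,0.4]
    - [0,0,0,0,0,0,0.2]
    - [0,0,0,0,0,0,-0.1]
    - [0,0,0,0,0,0,-0.15]
    - [0,0,-0.003,0,0,0,-0.15]
    - [0,0,-0.01,0,0,0,-0.15]
    - [0,0,-0.02,0,0,0,-0.15]
    - [0,0,-0.02,0,0,0,-0.15]
    - [0,0,-0.008,0,0,0,-0.15]
    - [-0.015,0,0,0,0,0,-0.15]
    - [-0.02,0,0,0,0,0,-0.15]
    - [-0.02,0,0,0,0,0,-0.15]
    - [-0.02,0,0,0,0,0,-0.15]
    - [-0.02,0,0,0,0,0,-0.15]
    - [-0.02,0,0,0,0,0,-0.15]
    - [-0.015,0,0,0,0,0,-0.15]
    - [0,0,0,0,0,0,-0.15]
    - [0,0,0,0,0,0,-0.15]

```text
time_s: 17.72
ee_pos: [0.4524, -0.3347, 0.1509]
eef_rot: [3.141, -0.0, 0.268]
force: [-0.2, 0.7, -0.1]
grip_width: 0.0541
grip_force: 0.0
```

```bash
python3 - <<'E'
from h import *
T=[];F=10
cl=cv2.createCLAHE(3,(4,4))
I={n:np.mean([ctrl.camera(n) for _ in range(4)],0).astype(np.uint8) for n in("top","scene")}
for z,xy in((.066,(.631,.107)),(.074,(.626,-.109))):
    for n in I:
        c=proj([[*xy,z]],n)[0].astype(int);print(n,c-[20,15])
        t=cv2.resize(I[n][c[1]-20:c[1]+20,c[0]-20:c[0]+20][5-5:],None,fx=F,fy=F,interpolation=cv2.INTER_LANCZOS4)
        t=t[50:350]
        t=np.clip(t.astype(float)*1.5-30,0,255).astype(np.uint8)
        for g in range(0,400,100):t[:6,g:g+2]=255
        for g in range(0,300,100):t[g:g+2,:6]=255
        T.append(t)
cv2.imwrite("pics/mouths.png",np.vstack([np.hstack(T[:2]),np.hstack(T[2:])]))
E
python3 go.py
```

```text
top [231 153]
scene [301 209]
top [305 153]
scene [214 216]
t 18.12 [ 0.4527 -0.3343  0.1503] rpy [-1.7999e+02  1.0000e-02  1.5430e+01] q6 0.6 F [-0.5 -0.7 -0.3] gw 0.0542 gf 0.0
```

View pics/mouths.png

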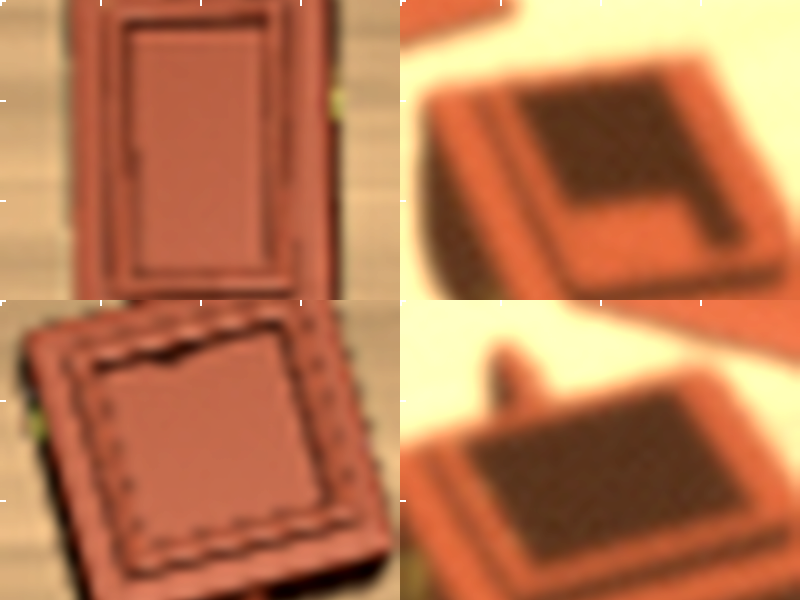

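The tiles show both mouths clearly. Square mouth corners in the top tile: (95,65), (283,22), (328,200), (140,240). Oblong mouth corners in the top tile: (127,21), (268,18), (269,270), (136,272). In the scene tile the square mouth is (68,150), (280,85), (350,205), (140,265).

```bash
python3 - <<'E'
from h import *
def do(nm,n,off,cs,z):
    P=np.array([unproj(np.array(c)/10-.5+off,z,n) for c in cs])[:,:2]
    e=np.roll(P,-1,0)-P
    print(nm,n,'c',P.mean(0).round(4),'sides',(1000*np.hypot(*e.T)).round(1),'ang',np.degrees(np.arctan2(e[:,1],e[:,0])).round(1))
do('sq in','top',(305,153),[(95,65),(283,22),(328,200),(140,240)],.074)
do('sq out','top',(305,153),[(70,52),(295,5),(355,215),(130,273)],.074)
do('sq in','scene',(214,216),[(68,150),(280,85),(350,205),(140,265)],.074)
do('ob in','top',(231,153),[(127,21),(268,18),(269,270),(136,272)],.066)
do('ob out','top',(231,153),[(105,8),(288,6),(292,290),(110,291)],.066)
do('ob in','scene',(301,209),[(120,95),(260,72),(345,240),(175,290)],.066)
E
python3 ck.py pics/big.png r,.086,.086,.076,.5775,-.2997,0 r,.09,.09,.079,.5779,-.3,0
python3 go.py .4627,.0813,.15,15.6 .4627,.0813,.0235
```

```text
sq in top c [ 0.6347 -0.109 ] sides [56.4 54.5 55.9 53.6] ang [ -77.3 -167.1  101.7   13.4]
sq out top c [ 0.6334 -0.1093] sides [67.2 64.7 67.6 67.9] ang [ -78.5 -165.4  104.2   14.2]
sq in scene c [ 0.6328 -0.1099] sides [56.  52.  52.8 49.4] ang [ 107.1   11.1  -75.6 -165.5]
ob in top c [0.6344 0.1108] sides [41.5 75.5 38.9 75.3] ang [ -89.2 -179.7   90.4    2.3]
ob out top c [0.6334 0.1111] sides [53.9 85.1 53.2 84.8] ang [ -89.8 -179.1   89.9    1.4]
ob in scene c [0.6349 0.1085] sides [37.6 72.1 46.8 80.7] ang [ 94.4   0.3 -76.3 174.6]
t 18.22 [ 0.4526 -0.3343  0.1504] rpy [-179.99    0.     15.42] q6 0.6 F [ 0.5 -0.2 -0.3] gw 0.054 gf 0.0
turn z -0.18
[0.4627, 0.0813, 0.15, 15.6] mm [ 121.5 -397.6    0.4]
[0.4627, 0.0813, 0.0235] mm [  0.    0.  126.5]
```

View pics/big.png

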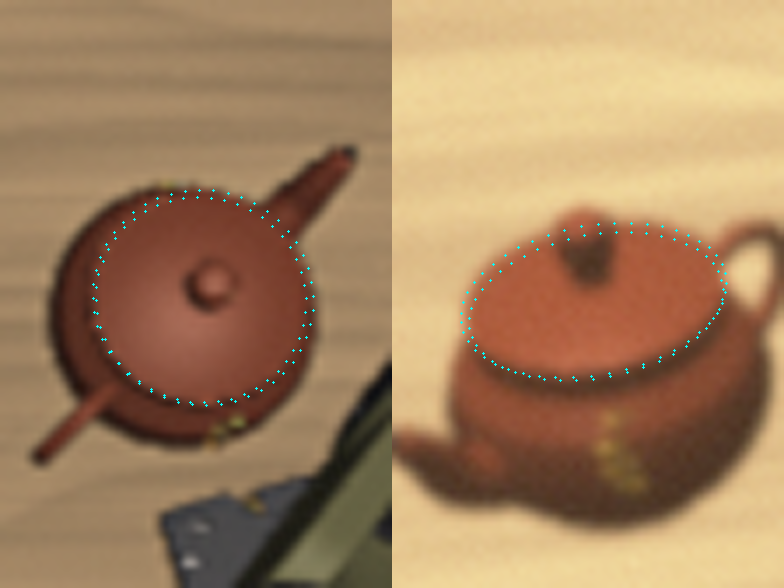

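The big lid sits flat and centred: ring at (205,298) in the top view, (595,300) in the scene view. The square mouth is at about (0.6337, -0.109) with yaw 13.6°, and the oblong mouth at about (0.634, 0.1105) with yaw 0.8°; the measured sides match 56 mm and 76x40 mm. Now the square lid.

Request:
play_rows:
  commands:
    - [0.0034,-0.011,0,0,0,-0.18,-0.15]
    - [0.0068,-0.0221,0,0,0,0,-0.15]
    - [0.0068,-0.0221,0,0,0,0,-0.15]
    - [0.0068,-0.0221,0,0,0,0,-0.15]
    - [0.0068,-0.0221,0,0,0,0,-0.15]
    - [0.0068,-0.0221,0,0,0,0,-0.15]
    - [0.0068,-0.0221,0,0,0,0,-0.15]
    - [0.0068,-0.0221,0,0,0,0,-0.15]
    - [0.0068,-0.0221,0,0,0,0,-0.15]
    - [0.0068,-0.0221,0,0,0,0,-0.15]
    - [0.0068,-0.0221,0,0,0,0,-0.15]
    - [0.0068,-0.0221,0,0,0,0,-0.15]
    - [0.0068,-0.0221,0,0,0,0,-0.15]
    - [0.0068,-0.0221,0,0,0,0,-0.15]
    - [0.0068,-0.0221,0,0,0,0,-0.15]
    - [0.0068,-0.0221,0,0,0,0,-0.15]
    - [0.0068,-0.0221,0,0,0,0,-0.15]
    - [0.0068,-0.0221,0,0,0,0,-0.15]
    - [0.0034,-0.011,0,0,0,0,-0.15]
    - [0,0,0,0,0,0,-0.15]

```text
time_s: 19.88
ee_pos: [0.4632, 0.0834, 0.1504]
eef_rot: [-3.141, -0.0, 0.275]
force: [0.5, -1.0, 0.1]
grip_width: 0.0538
grip_force: 0.0
```

Request:
play_rows:
  commands:
    - [0,0,0,0,0,0,-0.15]
    - [0,0,0,0,0,0,-0.15]

```text
time_s: 20.05
ee_pos: [0.4635, 0.0809, 0.1504]
eef_rot: [3.141, 0.0, 0.272]
force: [-0.2, 0.1, 0.8]
grip_width: 0.0545
grip_force: 0.0
```

```bash
python3 go.py .4627,.0813,.15,15.6 .4627,.0813,.0235
```

```text
t 20.05 [0.4635 0.0809 0.1504] rpy [1.7999e+02 1.0000e-02 1.5560e+01] q6 1.39 F [-0.2  0.1  0.8] gw 0.0545 gf 0.0
turn z -0.04
[0.4627, 0.0813, 0.15, 15.6] mm [-0.6 -0.6  0.4]
[0.4627, 0.0813, 0.0235] mm [  0.    0.  126.5]
```

Request:
play_rows:
  commands:
    - [-0.0006,-0.0006,0.02,0,0,0,-0.15]
    - [0,0,0.02,0,0,0,-0.15]
    - [0,0,0.02,0,0,0,-0.15]
    - [0,0,0.02,0,0,0,-0.15]
    - [0,0,0.02,0,0,0,-0.15]
    - [0,0,0.012,0,0,0,-0.15]
    - [0,0,0.008,0,0,0,-0.15]
    - [0,0,0.005,0,0,0,-0.15]
    - [0,0,0.0015,0,0,0,-0.15]
    - [0,0,0,0,0,0,0.4]
    - [0,0,0,0,0,0,0.7]
    - [0,0,0,0,0,0,1]
    - [0,0,0,0,0,0,1]
    - [0,0,0,0,0,0,1]
    - [0,0,0,0,0,0,1]
    - [0,0,0,0,0,0,1]

```text
time_s: 21.38
ee_pos: [0.463, 0.082, 0.0242]
eef_rot: [3.142, -0.0, 0.272]
force: [-0.2, -0.7, 3.4]
grip_width: 0.0182
grip_force: 15.0
```

Request:
play_rows:
  commands:
    - [0,0,-0.004,0,0,0,1]
    - [0,0,-0.01,0,0,0,1]
    - [0,0,-0.02,0,0,0,1]
    - [0,0,-0.02,0,0,0,1]
    - [0,0,-0.02,0,0,0,1]
    - [0,0,-0.02,0,0,0,1]
    - [0,0,-0.02,0,0,0,1]
    - [0.005,0.01,-0.013,0,0,0,1]
    - [0.0109,0.022,0,0,0,0,1]
    - [0.0109,0.022,0,0,0,0,1]
    - [0.0109,0.022,0,0,0,0,1]
    - [0.0109,0.022,0,0,0,0,1]
    - [0.0109,0.022,0,0,0,0,1]
    - [0.0109,0.022,0,0,0,0,1]
    - [0.0109,0.022,0,0,0,0,1]
    - [0.0109,0.022,0,0,0,0,1]
    - [0.0109,0.022,0,0,0,0,1]
    - [0.0055,0.0115,0,0,0,2,1]
    - [0,0,0,0,0,0,1]
    - [0,0,0,0,0,0,1]

```text
time_s: 23.05
ee_pos: [0.6261, -0.1004, 0.1511]
eef_rot: [-3.141, 0.0, 0.237]
force: [0.6, 0.0, -0.6]
grip_width: 0.0179
grip_force: 15.0
```

```bash
python3 go.py .6337,-.1092,.15,13.6 .6337,-.1092,.0925
```

```text
t 23.05 [ 0.6261 -0.1004  0.1511] rpy [-1.7998e+02  2.0000e-02  1.3580e+01] q6 1.12 F [ 0.6  0.  -0.6] gw 0.0179 gf 15.0
turn z -0.02
[0.6337, -0.1092, 0.15, 13.6] mm [ 5.3 10.4  1.1]
[0.6337, -0.1092, 0.0925] mm [ 0.   0.  57.5]
```

Request:
play_rows:
  commands:
    - [0.0026,0.0052,0,0,0,0,1]
    - [0.0026,0.0052,0,0,0,0,1]
    - [0,0,0.01,0,0,0,1]
    - [0,0,0.018,0,0,0,1]
    - [0,0,0.01,0,0,0,1]
    - [0,0,0.006,0,0,0,1]
    - [0,0,0.004,0,0,0,1]
    - [0,0,0.003,0,0,0,1]
    - [0,0,0.003,0,0,0,1]
    - [0,0,0.002,0,0,0,1]
    - [0,0,0.002,0,0,0,1]
    - [0,0,0,0,0,0,1]
    - [0,0,0,0,0,0,1]

```text
time_s: 24.13
ee_pos: [0.634, -0.1093, 0.0931]
eef_rot: [3.141, -0.0, 0.237]
force: [0.6, 0.3, -1.7]
grip_width: 0.0178
grip_force: 15.0
```

No contact with the plug about 5 mm into the mouth. Lower the rest.

Request:
play_rows:
  commands:
    - [0,0,0.002,0,0,0,1]
    - [0,0,0.001,0,0,0,1]
    - [0,0,0.001,0,0,0,1]
    - [0,0,0.0005,0,0,0,1]
    - [0,0,0.0005,0,0,0,1]
    - [0,0,0,0,0,0,1]
    - [0,0,0,0,0,0,1]

```text
time_s: 24.72
ee_pos: [0.6339, -0.1092, 0.0882]
eef_rot: [3.142, -0.0, 0.237]
force: [-1.6, 0.9, 3.0]
grip_width: 0.018
grip_force: 15.0
```

Request:
play_rows:
  commands:
    - [0,0,0,0,0,0,0.55]
    - [0,0,0,0,0,0,0.4]
    - [0,0,0,0,0,0,0.2]
    - [0,0,0,0,0,0,-0.1]
    - [0,0,0,0,0,0,-0.15]
    - [0,0,-0.003,0,0,0,-0.15]
    - [0,0,-0.01,0,0,0,-0.15]
    - [0,0,-0.02,0,0,0,-0.15]
    - [0,0,-0.02,0,0,0,-0.15]
    - [0,0,-0.009,0,0,0,-0.15]
    - [-0.0089,-0.0057,0,0,0,0,-0.15]
    - [-0.0178,-0.0114,0,0,0,0,-0.15]
    - [-0.0178,-0.0114,0,0,0,0,-0.15]
    - [-0.0178,-0.0114,0,0,0,0,-0.15]
    - [-0.0178,-0.0114,0,0,0,0,-0.15]
    - [-0.0178,-0.0114,0,0,0,0,-0.15]
    - [-0.0178,-0.0114,0,0,0,0,-0.15]
    - [-0.0178,-0.0114,0,0,0,0,-0.15]
    - [-0.0089,-0.0057,0,0,0,0,-0.15]

```text
time_s: 26.3
ee_pos: [0.4724, -0.0534, 0.1502]
eef_rot: [-3.142, -0.0, 0.237]
force: [0.2, -0.2, 0.9]
grip_width: 0.0538
grip_force: 0.0
```

Request:
play_rows:
  commands:
    - [0,0,0,0,0,-5,-0.15]
    - [0,0,0,0,0,-6,-0.15]
    - [0,0,0,0,0,-6,-0.15]
    - [0,0,0,0,0,-6,-0.15]
    - [0,0,0,0,0,-6,-0.15]
    - [0,0,0,0,0,-6,-0.15]
    - [0,0,0,0,0,-5.5,-0.15]
    - [0,0,0,0,0,0,-0.15]
    - [0,0,0,0,0,0,-0.15]

```text
time_s: 27.05
ee_pos: [0.4741, -0.054, 0.1502]
eef_rot: [3.141, -0.0, 0.941]
force: [-0.7, 0.5, 0.1]
grip_width: 0.054
grip_force: 0.0
```

```bash
python3 go.py .4742,-.0537,.15,54.1 .4742,-.0537,.0235; python3 ck.py pics/sq.png q,.074,.074,.078,.6339,-.1092,.237
```

```text
t 27.05 [ 0.4741 -0.054   0.1502] rpy [ 1.7998e+02 -1.0000e-02  5.3910e+01] q6 0.44 F [-0.7  0.5  0.1] gw 0.054 gf 0.0
turn z -0.19
[0.4742, -0.0537, 0.15, 54.1] mm [ 0.3 -0.1  0.2]
[0.4742, -0.0537, 0.0235] mm [  0.    0.  126.5]
```

View pics/sq.png

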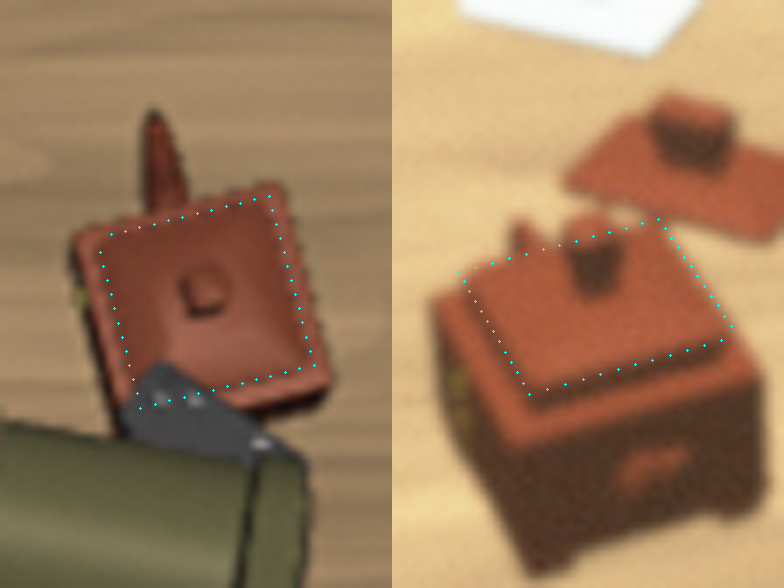

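The square lid lies flat and centred: outline at (205,300) in the top view, (597,305) in the scene view. Oblong lid (red-brown) next.

Request:
play_rows:
  commands:
    - [0,0,0.02,0,0,-0.2,-0.15]
    - [0,0,0.02,0,0,0,-0.15]
    - [0,0,0.02,0,0,0,-0.15]
    - [0,0,0.02,0,0,0,-0.15]
    - [0,0,0.02,0,0,0,-0.15]
    - [0,0,0.012,0,0,0,-0.15]
    - [0,0,0.008,0,0,0,-0.15]
    - [0,0,0.005,0,0,0,-0.15]
    - [0,0,0.0015,0,0,0,-0.15]
    - [0,0,0,0,0,0,0.4]
    - [0,0,0,0,0,0,0.7]
    - [0,0,0,0,0,0,1]
    - [0,0,0,0,0,0,1]
    - [0,0,0,0,0,0,1]
    - [0,0,0,0,0,0,1]
    - [0,0,0,0,0,0,1]

```text
time_s: 28.48
ee_pos: [0.4742, -0.054, 0.0237]
eef_rot: [3.141, -0.0, 0.947]
force: [-0.0, 0.8, 1.8]
grip_width: 0.0155
grip_force: 15.0
```

Request:
play_rows:
  commands:
    - [0,0,-0.004,0,0,0,1]
    - [0,0,-0.01,0,0,0,1]
    - [0,0,-0.02,0,0,0,1]
    - [0,0,-0.02,0,0,0,1]
    - [0,0,-0.02,0,0,0,1]
    - [0,0,-0.02,0,0,0,1]
    - [0,0,-0.02,0,0,0,1]
    - [0,0,-0.012,0,0,3,1]
    - [0,0,0,0,0,6,1]
    - [0,0,0,0,0,6,1]
    - [0,0,0,0,0,6,1]
    - [0,0,0,0,0,6,1]
    - [0,0,0,0,0,6,1]
    - [0,0,0,0,0,6,1]
    - [0,0,0,0,0,6,1]
    - [0,0,0,0,0,6,1]
    - [0,0,0,0,0,2.3,1]
    - [0,0,0,0,0,0,1]
    - [0,0,0,0,0,0,1]

```text
time_s: 30.07
ee_pos: [0.474, -0.054, 0.15]
eef_rot: [3.142, -0.0, 0.019]
force: [-0.6, 0.2, -0.5]
grip_width: 0.0157
grip_force: 15.0
```

```bash
python3 go.py .634,.1105,.15,0.8 .634,.1105,.085
```

```text
t 30.07 [ 0.474 -0.054  0.15 ] rpy [ 1.80e+02 -2.00e-02  1.08e+00] q6 1.36 F [-0.6  0.2 -0.5] gw 0.0157 gf 15.0
turn z 0.28
[0.634, 0.1105, 0.15, 0.8] mm [ 162.3 -162.2   -0. ]
[0.634, 0.1105, 0.085] mm [ 0.  0. 65.]
```

Request:
play_rows:
  commands:
    - [0.008,-0.008,0,0,0,0.2,1]
    - [0.016,-0.016,0,0,0,0,1]
    - [0.016,-0.016,0,0,0,0,1]
    - [0.016,-0.016,0,0,0,0,1]
    - [0.016,-0.016,0,0,0,0,1]
    - [0.016,-0.016,0,0,0,0,1]
    - [0.016,-0.016,0,0,0,0,1]
    - [0.016,-0.016,0,0,0,0,1]
    - [0.016,-0.016,0,0,0,0,1]
    - [0.016,-0.016,0,0,0,0,1]
    - [0.0103,-0.0102,0,0,0,0,1]
    - [0,0,0,0,0,0,1]
    - [0,0,0,0,0,0,1]
    - [0,0,0,0,0,0,1]

```text
time_s: 31.23
ee_pos: [0.6338, 0.1104, 0.1493]
eef_rot: [3.142, 0.001, 0.014]
force: [-0.2, 0.6, -0.7]
grip_width: 0.0158
grip_force: 15.0
```

```bash
python3 go.py .634,.1105,.15,0.8 .634,.1105,.085
```

```text
t 31.23 [0.6338 0.1104 0.1493] rpy [1.8e+02 3.0e-02 8.1e-01] q6 1.67 F [-0.2  0.6 -0.7] gw 0.0158 gf 15.0
turn z 0.01
[0.634, 0.1105, 0.15, 0.8] mm [ 0.2 -0.1 -0.7]
[0.634, 0.1105, 0.085] mm [ 0.  0. 65.]
```

Request:
play_rows:
  commands:
    - [0,0,0.01,0,0,0,1]
    - [0,0,0.018,0,0,0,1]
    - [0,0,0.016,0,0,0,1]
    - [0,0,0.006,0,0,0,1]
    - [0,0,0.004,0,0,0,1]
    - [0,0,0.003,0,0,0,1]
    - [0,0,0.003,0,0,0,1]
    - [0,0,0.003,0,0,0,1]
    - [0,0,0.002,0,0,0,1]
    - [0,0,0,0,0,0,1]
    - [0,0,0,0,0,0,1]

```text
time_s: 32.15
ee_pos: [0.6342, 0.1104, 0.0846]
eef_rot: [-3.142, -0.0, 0.014]
force: [0.4, -0.4, -0.7]
grip_width: 0.0158
grip_force: 15.0
```

Request:
play_rows:
  commands:
    - [0,0,0.002,0,0,0,1]
    - [0,0,0.001,0,0,0,1]
    - [0,0,0.001,0,0,0,1]
    - [0,0,0.0005,0,0,0,1]
    - [0,0,0.0005,0,0,0,1]
    - [0,0,0,0,0,0,1]
    - [0,0,0,0,0,0,1]

```text
time_s: 32.73
ee_pos: [0.6342, 0.1104, 0.0797]
eef_rot: [-3.142, -0.0, 0.014]
force: [-2.3, -0.1, 2.1]
grip_width: 0.0161
grip_force: 15.0
```

Seated at the expected height with about 2 N. Release, retract and back off.

Request:
play_rows:
  commands:
    - [0,0,0.0002,0,0,0,0.55]
    - [0,0,0,0,0,0,0.4]
    - [0,0,0,0,0,0,0.2]
    - [0,0,0,0,0,0,-0.1]
    - [0,0,0,0,0,0,-0.15]
    - [0,0,-0.003,0,0,0,-0.15]
    - [0,0,-0.01,0,0,0,-0.15]
    - [0,0,-0.02,0,0,0,-0.15]
    - [0,0,-0.02,0,0,0,-0.15]
    - [0,0,-0.018,0,0,0,-0.15]
    - [-0.01,0,-0.01,0,0,0,-0.15]
    - [-0.02,0,0,0,0,0,-0.15]
    - [-0.02,0,0,0,0,0,-0.15]
    - [-0.02,0,0,0,0,0,-0.15]
    - [-0.02,0,0,0,0,0,-0.15]
    - [-0.02,0,0,0,0,0,-0.15]
    - [-0.02,0,0,0,0,0,-0.15]
    - [-0.01,0,0,0,0,0,-0.15]
    - [0,0,0,0,0,0,-0.15]
    - [0,0,0,0,0,0,-0.15]

```text
time_s: 34.4
ee_pos: [0.4946, 0.1086, 0.1613]
eef_rot: [-3.141, -0.002, 0.014]
force: [0.5, 0.4, 1.4]
grip_width: 0.0536
grip_force: 0.0
```

```bash
python3 go.py; python3 ck.py pics/ob.png q,.094,.058,.070,.6342,.1104,.014
python3 - <<'E'
import cv2
from station import ctrl
cv2.imwrite("pics/end.png",cv2.resize(ctrl.camera("scene"),(800,600)))
E
```

```text
t 34.4 [0.4946 0.1086 0.1613] rpy [-1.7999e+02 -9.0000e-02  7.9000e-01] q6 1.7 F [0.5 0.4 1.4] gw 0.0536 gf 0.0
```

View pics/ob.png

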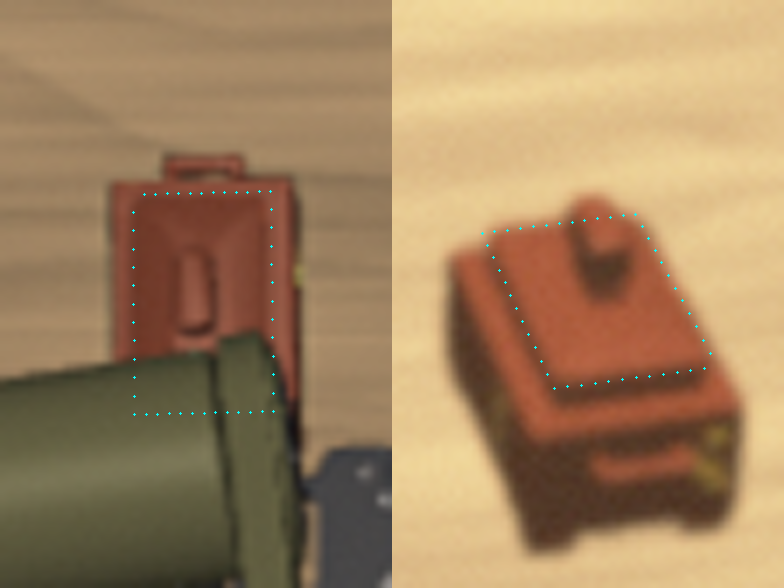

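View pics/end.png

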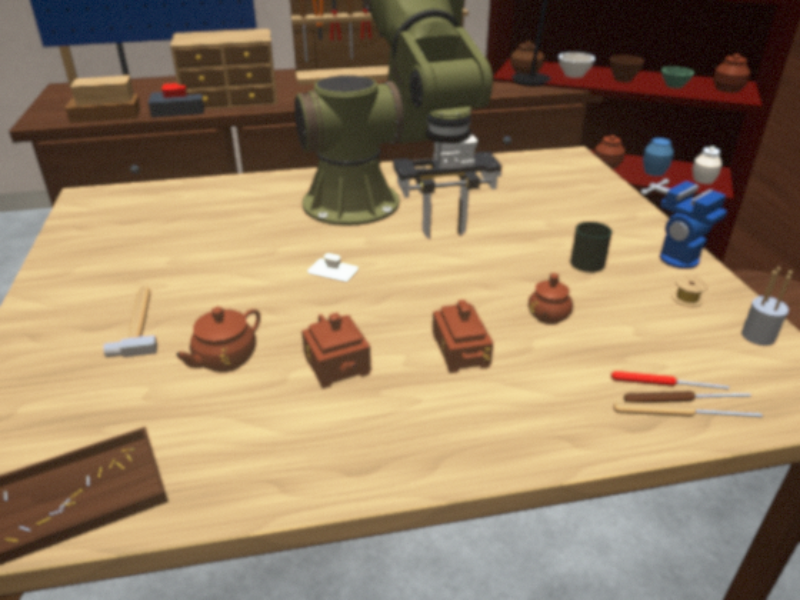

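All four lids sit flat on their pots: (222,335), (336,345), (463,333) and (551,298). The white lid, mug and hammer have not moved, and the gripper is clear.

```bash
python3 -c "
from station import ctrl
print(ctrl.hand_in())"
```

```text
the job is handed in; nothing more can be done
None
```

The job is handed in: all four lids sit flat and centred on their matching pots in the last pictures, about 35 s used, and the hammer, mug and white lid were left alone.

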